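# Hold a spring clip open around the edge of a recipe card

### The job

Pick up the blue spring clip by squeezing its handles so that its jaws gape fully, then bring it level to the recipe card in the wooden block and hold it wide open around the card's red upright edge, about half-way up, so that I can slip my shopping list in beside the card. The edge should be well inside the mouth, the card midway between the jaws with neither jaw nor anything else of the clip touching it, and you finish still squeezing and holding the clip there: do not let go. Do not shove the card block or disturb the mug, the glass or the salt shaker.

Things in the scene. Friction and masses are not known exactly. Their poses are not given: they have to be found in the camera images.
- clip_pin (a point): Blue spring clip like a clothes peg, loose, 0.06 kg, 30 mm high, lying on its side so its levers swing horizontally. Point: on the pivot pin (steel, 9 mm), half-way up. x points to the jaws along the line of symmetry, z up. Jaws reach 48 mm ahead, handles 47 mm behind. Handles shut: a V, 38 mm wide over the ends; squeezed to the stop: outer faces parallel, 14 mm apart.
- clip_grip (a point): Point between the clip's handles on its line of symmetry, half-way up, 30 mm behind the pin; axes as clip_pin. Squeeze here along y: handles are 29 mm wide here when shut. Jaws start to open at about 5 N per handle and are fully open at about 9 N; 20 to 30 N is safe and holds them at the stop.
- clip_mouth (a point): Point midway between the two jaw lips, half-way up, 44 mm ahead of the pin; axes as clip_pin. The lips are 8 mm long along x; fully open they are about 22 mm apart. From here the mouth is free for 39 mm back to the pin.
- clip_lever_l (a joint): Angle of the clip's lever on its +y side: 0 shut, 0.25 rad fully open (stop). The spring shuts it.
- clip_lever_r (a joint): Angle of the lever on its -y side: 0 shut, 0.25 rad fully open; the two move together.
- card_edge (a point): Middle (71 mm above the worktop) of the red upright edge of a stiff white card, 124 mm wide, 3 mm thick, top at 120 mm, standing in a wooden block (84 x 39 x 22 mm). Only this edge has a red band, 14 mm wide; it overhangs the block by 20 mm. x points level from this edge into the card, y across its thickness, z up. The clip comes on with its x along this x.
- card_stand: The wooden block with the card, one loose piece of about 0.5 kg; origin at the centre of its underside, 62 mm from the red edge; axes as card_edge.
- green_mug: Pale green stoneware mug, upside down, 72 x 107 x 86 mm, origin at the centre of its underside; leave alone.
- glass: Ribbed pale green drinking glass, upside down, 69 mm wide, 104 mm high, origin at the centre of its underside; leave alone.
- salt: Salt shaker, 44 mm wide, 90 mm high, origin at the centre of its underside; leave alone.
Things that resemble listed ones, but are neither listed nor needed, are in the scene too. There is more than one size of the part that bears clip_pin; the job needs the largest.

How it is judged:
On the way:
1. the clip is squeezed open (both levers past 0.2 rad) and lifted at least 20 mm, still clear of the card (value of joint each of clip_lever_l, clip_lever_r above 0.2 rad and height (world z) of clip_pin above 0.035 m and x of clip_mouth in the frame of card_edge below -0.008 m), for 0.2 s.
At the end, for the whole second after the job is handed in: Fingers still squeeze the clip (over 2 N), levers past 0.2 rad; lips 7-34 mm past the red edge, within 6 mm of the card's mid-plane and 25 mm of half-way up; clip level and in line within 0.2 rad, at rest, touching neither card nor block; block upright (value of joint each of clip_lever_l, clip_lever_r above 0.2 rad and x of clip_mouth in the frame of card_edge between 0.007 and 0.034 m and y of clip_mouth in the frame of card_edge between -0.006 and 0.006 m and z of clip_mouth in the frame of card_edge between -0.025 and 0.025 m and angle between the x axis of clip_pin and the x axis of card_stand, either way round below 0.2 rad and angle between clip_pin's own z axis and vertical below 0.2 rad and contact force between the fingers and clip above 2 N and contact force between clip and card_stand below 0.2 N and linear speed of clip below 0.02 m/s and angle between card_stand's own z axis and vertical below 0.06 rad); the arm keeps its last pose, push and grip.
It fails at once if the card block is shoved more than 20 mm or tipped (distance of card_stand from where it was at the start of the episode above 0.02 m or angle between card_stand's own z axis and vertical above 0.2 rad).
It fails at once if the pale green mug is moved more than 25 mm or tipped (distance of green_mug from where it was at the start of the episode above 0.025 m or angle between green_mug's own z axis and vertical above 0.25 rad).
It fails at once if the glass is moved more than 25 mm or tipped (distance of glass from where it was at the start of the episode above 0.025 m or angle between glass's own z axis and vertical above 0.25 rad).
It fails at once if the salt shaker is moved more than 25 mm or tipped (distance of salt from where it was at the start of the episode above 0.025 m or angle between salt's own z axis and vertical above 0.25 rad).
It also fails if it takes over 45 s, if anything falls off the work surface, if the arm or the gripper's body presses on something with over 40 N, if the wrist force passes 120 N, or if a joint passes its speed limit or range.

### The arm

A 7-joint arm with a two-finger parallel gripper is mounted at the origin on a cart in front of the work surface, level with it; the furniture and walls round the work are solid. World frame = base frame: x ahead of the robot, y to its left, z up, the work surface at z = 0. Lengths are in m, angles in rad, forces in N, time in s.
With the tool pointing down it reaches from about 0.425 to 0.95 m from the base axis. Payload 4.7 kg.
Tool frame: the origin (TCP) lies at the very end of the fingers, on their centre line; the grasp point (between the pads) lies 19 mm behind it (manip.hold_point_z is the distance from the TCP to the grasp point, in m); x points along the fingers, z is the direction in which the jaws open and shut, and the axes are right-handed (so a half turn about x gives the same grasp; the last joint's range is limited). The gripper opens to 87 mm and grips with 3 to 60 N. Pads are 19 mm wide; open, the fingers measure 117 mm over their backs; the gripper's body (75 mm by 190 mm) begins 51 mm behind the grasp point.
Start: joints at [-1.171, 0.469, -0.049, 1.532, 0.024, 1.141, -0.082], TCP at [0.281, 0.614, 0.223] pointing down, gripper open.
Joint ranges: [-2.59, 2.59], [-0.33, 1.99], [-1.39, 1.29], [0.1, 2.45], [-1.04, 4.18], [0.21, 1.99], [-2.66, 2.66]. Speed limits (rad/s): [2.57, 2.57, 3.14, 3.14, 3.14, 3.14, 3.14].

### API

Orientations are given as a rotation vector (axis times angle).
In Python, from bench import readout, eyes, manip, finder gives the robot as it stands. The module is installed in compiled form; this text tells all that it offers.
- The arm moves only by the tool servo_tool, never from a script. Its argument "plan" is a list of rows, each a list of 2 entries, a list of its own where there are three numbers: the shift along the tool's x, y, z in mm, then the turn about the tool's x in degrees. A call has 1 to 10 rows; each row is the pose to reach, as a shift and turn from the pose commanded when the call began, along the tool's axes at that moment; what a row does not reach only later rows make up. A row lasts 1/8 s, in which the tool goes at most 62.5 mm and 10.7 degrees, less where a joint would pass 70% of its speed; a pose out of reach is approached as far as the arm can. A call with a gripper value outside its range is refused whole. "claw" is the closure, from -1 (fully open) to 1 (shut), set as the call begins (left out, the last holds). The fingers move at their own pace and stop on an object; "force" is the grip in N (left out, the last holds). Time passes only in rows, so rows that repeat a pose let the fingers close. It gives the time, the measured TCP pose, the force and the opening at its end, in the units of the state.
- readout.get_state(): the state, without advancing time (a new reading comes with each control period).
- eyes.get_image(name): name is "side" or "top"; returns (picture, depth): 480x640x3 uint8, blue, green, red; 480x640 float32, m along the optical axis (not along the pixel's ray), 0 where there is no reading.
- eyes.camera_model(name): a dict with "fx", "fy", "cx", "cy" (pixels), "origin" and "attitude" of the camera in the world. Camera axes: x right, y up, looking along -z (the intrinsics and any distortion apply to the point x, -y, -z); pixel columns grow to the right and rows downward; lengths in m; the calibration is good to about 2 mm. A picture is of the moment at which its call begins. camera_model takes no time and is no camera call.
- manip.hand_in(): hands the job in, once; it reports no verdict.
Trained networks look in the newest picture that a camera, given by its name, has taken for a name from the list of things; names that differ only in an ending like _2 or _b are one class to them, and where a whole thing is asked for, a point or a joint stands for the part that bears it (a point fixed in the world has none). Each returns a list of dicts, best first, with "conf" (0 to 1); they miss things now and then, are a little off and sometimes report something else, mostly with a low value. They report only what shows in the picture. A call takes as long as a camera call. They do not tell look-alikes from the thing itself.
- finder.find_in(camera, label): "rect" ([left, top, right, bottom] as shares, 0 to 1, of the picture: columns of its width, rows of its height, round what is visible of it).
- finder.tip_of(camera, label): "centre" ([column, row] as shares, 0 to 1, of the picture: columns of its width, rows of its height: a listed point, or the origin of a listed thing).
The state is a dict: "time": time; "joints": joint angles; "dq": joint speeds; "joint_efforts": joint torques, N m; "ee_pos": TCP position; "ee_rot": TCP orientation; "contact_force": force on the tool from outside, world axes, zero at the start; "wrist_torque": the same for the moment, N m; "opening": opening from 0.0 (shut) to 1.0 (fully open).
Only numpy, scipy, OpenCV 4.12 (cv2) and the standard library are available. Lean on these libraries where they do the work, as an engineer would, in place of code of your own. Each camera call takes 0.05 s, during which the arm holds its last target.

## Working session

There is one attempt and no reset: what is moved stays moved. The work goes in short steps, Python scripts to look and compute and a tool call to move; the robot and the scene stay as the last step left them, time stands still between calls to the robot, and variables do not carry over. Pictures are saved under pics/ and viewed, and the job is handed in when it is done.

Besides the shell and the picture viewer there is one more tool, called after "Emit:" as name(argument=value, ...) on one line, values as JSON. servo_tool: Moves the arm, as the interface text tells. Its arguments: {"type":"object","properties":{"plan":{"type":"array","items":{"type":"array"}},"claw":{"type":"number"},"force":{"type":"number"}},"required":["plan"]}

```bash
mkdir -p pics
cat > h.py <<'E'
import numpy as np, cv2
from scipy.spatial.transform import Rotation as R
from bench import readout, eyes, manip, finder
def cam(n):
    c=eyes.camera_model(n); a=np.array(c['attitude'],float)
    if a.shape==(3,3): M=a
    elif a.size==3: M=R.from_rotvec(a).as_matrix()
    else: M=None
    return c,M,np.array(c['origin'])
def ray(n,u,v):
    c,M,o=cam(n)
    d=M@np.array([(u-c['cx'])/c['fx'],-(v-c['cy'])/c['fy'],-1.])
    return o,d
def px2z(n,u,v,z):
    o,d=ray(n,u,v); return o+d*(z-o[2])/d[2]
def px2d(n,u,v,dep):
    o,d=ray(n,u,v); return o+d*dep
def proj(n,p):
    c,M,o=cam(n); q=M.T@(np.array(p)-o)
    return c['cx']+c['fx']*q[0]/-q[2], c['cy']-c['fy']*q[1]/-q[2]
E
python3 - <<'E'
from h import *
np.set_printoptions(precision=4,suppress=True)
print(readout.get_state())
for n in('side','top'):
    print(n,eyes.camera_model(n))
    im,d=eyes.get_image(n); cv2.imwrite(f'pics/{n}0.png',im); np.save(f'{n}_d0.npy',d); np.save(f'{n}_i0.npy',im)
    for l in ('clip_pin','clip_grip','clip_mouth','card_edge'):
        print(n,l,[(round(r['conf'],2),[round(r['centre'][0]*640,1),round(r['centre'][1]*480,1)]) for r in finder.tip_of(n,l)][:5])
    for l in ('clip_pin','card_stand','green_mug','glass','salt'):
        print(n,l,[(round(r['conf'],2),(np.array(r['rect'])*[640,480,640,480]).round(0).tolist()) for r in finder.find_in(n,l)][:5])
print(manip.hold_point_z)
E
```

```text
{'time': 0.0, 'joints': array([-1.1709,  0.4695, -0.0486,  1.5337,  0.0241,  1.141 , -0.0823]), 'dq': array([ 0.0006, -0.0016,  0.0002, -0.0008,  0.0003,  0.0028,  0.0004]), 'joint_efforts': array([  0.0009, -50.7989,  -0.0802, -23.6149,  -0.0614,   0.0381,
         0.0002]), 'ee_pos': array([0.2804, 0.6133, 0.2215]), 'ee_rot': array([-0.889 ,  1.3837,  0.8871]), 'contact_force': array([ 0.9736, -0.4026, -0.7401]), 'wrist_torque': array([ 0.0322, -0.0194, -0.0536]), 'opening': 0.9980026950359687}
side {'fx': 512.0049828814524, 'fy': 512.0049828814524, 'cx': 327.03735985543227, 'cy': 240.2434681687065, 'origin': array([ 0.505 , -0.4282,  0.3904]), 'attitude': array([ 1.1891, -0.05  , -0.0689])}
side clip_pin [(0.83, [245.1, 291.0]), (0.75, [289.3, 323.9])]
side clip_grip [(0.89, [268.1, 320.0]), (0.72, [252.5, 282.9])]
side clip_mouth [(0.95, [306.8, 301.7]), (0.88, [318.5, 320.8]), (0.79, [237.5, 301.4])]
side card_edge [(0.65, [337.1, 232.4])]
side clip_pin [(0.95, [304.0, 279.0, 338.0, 312.0]), (0.9, [234.0, 277.0, 265.0, 306.0]), (0.89, [253.0, 304.0, 324.0, 339.0])]
side card_sta
[... 429 characters left out ...]
top clip_pin [(0.6, [444.7, 291.5]), (0.59, [382.6, 331.3])]
top clip_grip [(0.92, [440.2, 313.5]), (0.54, [367.9, 325.4])]
top clip_mouth [(0.9, [450.5, 269.7]), (0.74, [398.6, 338.0]), (0.59, [406.3, 275.5])]
top card_edge [(0.81, [317.2, 235.4])]
top clip_pin [(0.76, [366.0, 316.0, 403.0, 344.0]), (0.69, [424.0, 262.0, 457.0, 322.0]), (0.54, [371.0, 252.0, 412.0, 276.0]), (0.23, [404.0, 133.0, 446.0, 182.0])]
top card_stand [(0.79, [250.0, 234.0, 322.0, 280.0])]
top green_mug [(0.79, [317.0, 155.0, 381.0, 205.0]), (0.6, [430.0, 267.0, 456.0, 326.0]), (0.4, [424.0, 266.0, 450.0, 314.0])]
top glass [(0.95, [406.0, 133.0, 448.0, 183.0])]
top salt [(0.58, [198.0, 321.0, 228.0, 345.0])]
0.0187
```

View pics/side0.png

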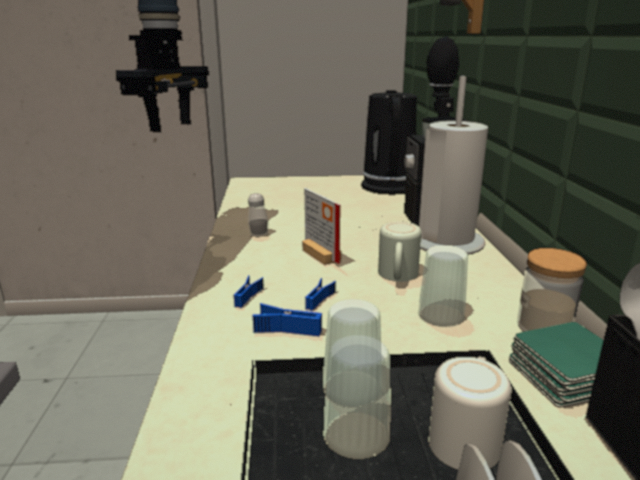

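View pics/top0.png

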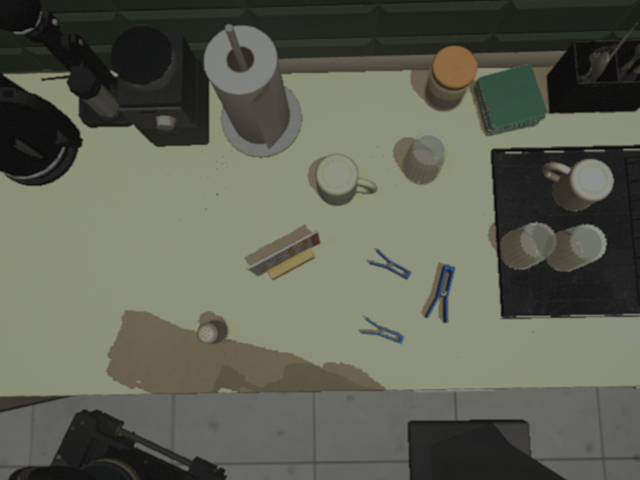

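Run:
```python
import cv2
a=cv2.imread('pics/side0.png')[180:350,225:425]; b=cv2.imread('pics/top0.png')[220:350,240:470]
cv2.imwrite('pics/sc.png',cv2.resize(a,None,fx=3.5,fy=3.5,interpolation=2)); cv2.imwrite('pics/tc.png',cv2.resize(b,None,fx=3.4,fy=3.4,interpolation=2))
```

```text
(no output)
```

View pics/sc.png

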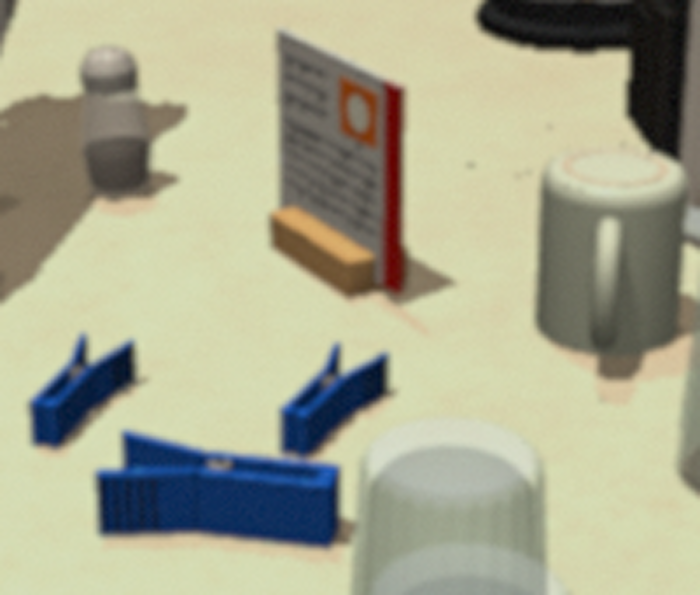

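View pics/tc.png

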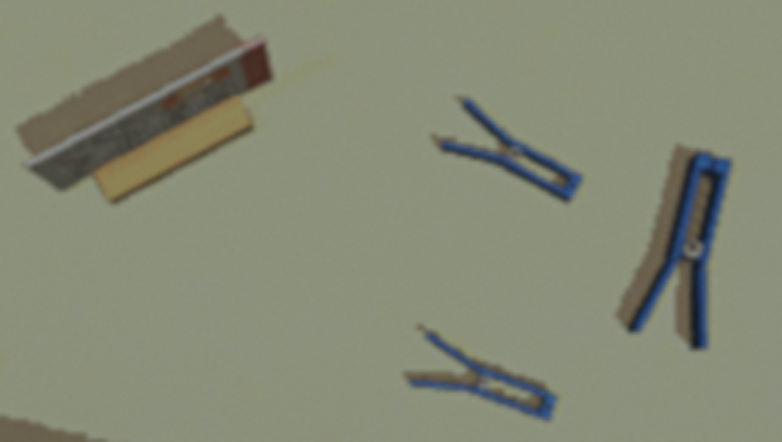

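The three blue clips in the top image are at (442,292), (390,264) and (382,331). The one at (442,292), which is also (288,320) in the side view, is clearly the longest and fits the roughly 95 mm length. Its jaws point up in the top image and its handles down. The card's red edge is at about (317,238) in the top image. Next I'll measure them.

Run:
```python
from h import *
np.set_printoptions(precision=4,suppress=True)
im=np.load('top_i0.npy').astype(int); d=np.load('top_d0.npy')
def P(n,m,d):
    return np.array([px2d(n,u,v,d[v,u]) for v,u in zip(*np.where(m)) if d[v,u]>0])
blue=(im[:,:,0]>im[:,:,2]+45)&(im[:,:,0]>im[:,:,1]+20)
n,lab,st,ce=cv2.connectedComponentsWithStats(blue.astype(np.uint8))
for i in range(1,n):
    if st[i,4]<40: continue
    p=P('top',lab==i,d); t=p[p[:,2]>np.percentile(p[:,2],60)-.006]
    r=cv2.minAreaRect((p[:,:2]*1000).astype(np.float32))
    print(st[i],ce[i],'z pct',np.percentile(p[:,2],[5,50,95]),'rect',r)
# pin, both views
def tri(ut,us):
    o1,d1=ray('top',*ut);o2,d2=ray('side',*us)
    s=np.linalg.lstsq(np.c_[d1,-d2],o2-o1,rcond=None)[0]
    a=o1+d1*s[0];b=o2+d2*s[1];return (a+b)/2,np.linalg.norm(a-b)
print('pin',tri((444.7,291.5),(289.3,323.9)))
print('grip',tri((440.2,313.5),(268.1,320)))
print('mouth',tri((450.5,269.7),(318.5,320.8)))
print('edge',tri((317.2,235.4),(337.1,232.4)))
for z in(0,.015,.03): print('pin z',z,px2z('top',444.7,291.5,z),px2z('side',289.3,323.9,z))
# red
red=(im[:,:,2]>im[:,:,0]+25)&(im[:,:,2]>im[:,:,1]+25); red[:230]=0;red[250:]=0;red[:,:300]=0;red[:,330:]=0
p=P('top',red,d);print('red top',len(p),p.mean(0),p.min(0),p.max(0)); print(np.argwhere(red)[:,::-1].min(0),np.argwhere(red)[:,::-1].max(0))
ims=np.load('side_i0.npy').astype(int); ds=np.load('side_d0.npy')
red=(ims[:,:,2]>ims[:,:,0]+60)&(ims[:,:,2]>ims[:,:,1]+60); red[:190]=0;red[270:]=0;red[:,:333]=0;red[:,345:]=0
p=P('side',red,ds);print('red side',len(p),np.median(p,0),p.min(0),p.max(0))
# card points: top depth z>0.05 region
m=np.zeros_like(blue);m[225:285,240:326]=1
p=P('top',m,d);c=p[(p[:,2]>.03)&(p[:,2]<.135)]
print('card',len(c));
for lo,hi in((.03,.06),(.06,.09),(.09,.112),(.112,.135)):
    q=c[(c[:,2]>lo)&(c[:,2]<hi)]
    if len(q)<10: continue
    l=cv2.fitLine(q[:,:2].astype(np.float32),cv2.DIST_HUBER,0,.01,.01).ravel(); s=(q[:,:2]-l[2:])@l[:2]
    e=np.abs((q[:,:2]-l[2:])@[-l[1],l[0]])
    print(lo,len(q),l,np.degrees(np.arctan2(l[1],l[0])),'ends',l[2:]+l[:2]*s.min(),l[2:]+l[:2]*s.max(),s.ptp() if hasattr(s,'ptp') else np.ptp(s),e.mean())
m=np.zeros_like(blue);m[185:270,300:346]=1
p=P('side',m,ds);c=p[(p[:,2]>.045)&(p[:,2]<.13)&(p[:,1]<.55)&(p[:,1]>.2)]
l=cv2.fitLine(c[:,:2].astype(np.float32),cv2.DIST_HUBER,0,.01,.01).ravel(); s=(c[:,:2]-l[2:])@l[:2]
print('side card',len(c),l,np.degrees(np.arctan2(l[1],l[0])),l[2:]+l[:2]*np.percentile(s,1),l[2:]+l[:2]*np.percentile(s,99),c[:,2].max())
q=R.from_rotvec([-.889,1.3837,.8871]).as_matrix();print(q)
```

```text
[371 262  40  16  89] [395.5506 269.0562] z pct [0.0162 0.0211 0.025 ] rect ((547.3021850585938, 290.2036437988281), (67.79972839355469, 14.211910247802734), 65.88068389892578)
[427 265  28  57 245] [443.2898 289.3224] z pct [0.0232 0.0288 0.0322] rect ((501.1182556152344, 205.1542510986328), (34.36287307739258, 92.29232788085938), 74.63834381103516)
[367 319  36  24  81] [388.8025 333.4938] z pct [0.0182 0.0218 0.0245] rect ((436.31195068359375, 306.6515808105469), (67.62036895751953, 14.653021812438965), 63.02533721923828)
pin (array([0.5029, 0.1989, 0.0133]), np.float64(0.0003771280270436767))
grip (array([0.4693, 0.2088, 0.0148]), np.float64(0.007829785280741816))
mouth (array([0.5413, 0.1888, 0.0222]), np.float64(0.004570995938438928))
edge (array([0.5935, 0.414 , 0.0668]), np.float64(0.0043432930738363735))
pin z 0 [0.5036 0.1965 0.    ] [0.503 0.221 0.   ]
pin z 0.015 [0.5026 0.1992 0.015 ] [0.5031 0.196  0.015 ]
pin z 0.03 [0.5015 0.2019 0.03  ] [0.5031 0.1711 0.03  ]
red top 27 [0.5891 0.4184 0.0772] [0.5808 0.4141 0.0251] [0.5915 0.4344 0.1214]
[304 233] [318 243]
red side 202 [0.5915 0.4185 0.0559] [0.588  0.4115 0.0068] [0.5953 0.4249 0.1169]Traceback (most recent call last):
  File "<stdin>", line 31, in <module>
  File "<stdin>", line 5, in P
  File "h.py", line 17, in px2d
    o,d=ray(n,u,v); return o+d*dep
        ~~~^^^^^^^
  File "h.py", line 11, in ray
    c,M,o=cam(n)
          ~~~^^^
  File "h.py", line 5, in cam
    c=eyes.camera_model(n); a=np.array(c['attitude'],float)
ValueError: time passes only in moves, steps and waits
```

```bash
sed -i 's/^def cam(n):/from functools import lru_cache\n@lru_cache(None)\ndef cam(n):/' h.py
python3 - <<'E'
from h import *
np.set_printoptions(precision=4,suppress=True)
im=np.load('top_i0.npy').astype(int); d=np.load('top_d0.npy')
ims=np.load('side_i0.npy').astype(int); ds=np.load('side_d0.npy')
def P(n,m,d):
    return np.array([px2d(n,u,v,d[v,u]) for v,u in zip(*np.where(m)) if d[v,u]>0])
m=np.zeros(d.shape,bool);m[225:285,240:326]=1
p=P('top',m,d);c=p[(p[:,2]>.03)&(p[:,2]<.135)]
for lo,hi in((.03,.06),(.06,.09),(.09,.112),(.112,.135)):
    q=c[(c[:,2]>lo)&(c[:,2]<hi)]
    if len(q)<10: continue
    l=cv2.fitLine(q[:,:2].astype(np.float32),cv2.DIST_HUBER,0,.01,.01).ravel(); s=(q[:,:2]-l[2:])@l[:2]
    e=np.abs((q[:,:2]-l[2:])@[-l[1],l[0]])
    print(lo,len(q),l,np.degrees(np.arctan2(l[1],l[0])),'ends',l[2:]+l[:2]*s.min(),l[2:]+l[:2]*s.max(),np.ptp(s),e.mean())
m=np.zeros(d.shape,bool);m[185:270,300:346]=1
p=P('side',m,ds);c=p[(p[:,2]>.045)&(p[:,2]<.13)&(p[:,1]<.55)&(p[:,1]>.2)]
l=cv2.fitLine(c[:,:2].astype(np.float32),cv2.DIST_HUBER,0,.01,.01).ravel(); s=(c[:,:2]-l[2:])@l[:2]
print('side card',len(c),l,np.degrees(np.arctan2(l[1],l[0])),l[2:]+l[:2]*np.percentile(s,1),l[2:]+l[:2]*np.percentile(s,99),c[:,2].max())
# clip: top face points, jaw part & handle tips
blue=(im[:,:,0]>im[:,:,2]+30)&(im[:,:,0]>im[:,:,1]+10); blue[:,:420]=0; blue[:,465:]=0; blue[:255]=0; blue[330:]=0
p=P('top',blue,d); t=p[(p[:,2]>.022)&(p[:,2]<.036)]
print('clip n',len(t)); 
j=t[t[:,0]>.503]; r=cv2.minAreaRect((j[:,:2]*1000).astype(np.float32)); print('jaws',r)
r=cv2.minAreaRect((t[:,:2]*1000).astype(np.float32)); print('all',r, cv2.boxPoints(r))
# slices along x
for x in np.arange(.45,.56,.008):
    q=t[(abs(t[:,0]-x)<.004)]
    if len(q): print(round(x,3),q[:,1].min().round(4),q[:,1].max().round(4),((q[:,1].min()+q[:,1].max())/2).round(4))
print(R.from_rotvec([-.889,1.3837,.8871]).as_matrix())
for v,u in ((240,300),(350,380),(300,480),(380,300)): print(px2d('top',u,v,d[v,u]), end=' ')
for v,u in ((300,200),(340,280)): print(px2d('side',u,v,ds[v,u]))
E
```

```text
0.03 199 [ 0.4587 -0.8886  0.5609  0.4732] -62.6987 ends [0.5364 0.5205] [0.5928 0.4114] 0.12283935455213102 0.0002425159904123842
0.06 233 [ 0.4588 -0.8886  0.5651  0.4652] -62.691933 ends [0.5367 0.5202] [0.5932 0.4107] 0.12323088311064101 0.0002481078581114917
0.09 184 [ 0.4579 -0.889   0.57    0.4554] -62.74972 ends [0.5365 0.5205] [0.5928 0.4113] 0.12288655065664796 0.0002718228996403173
0.112 212 [ 0.46   -0.8879  0.5712  0.455 ] -62.61437 ends [0.5375 0.5201] [0.5938 0.4113] 0.12250823882287132 0.0008925834083972434
side card 1376 [ 0.4601 -0.8879  0.5689  0.4622] -62.60934 [0.5387 0.5205] [0.5948 0.4122] 0.11935711219202977
clip n 293
jaws ((523.6509399414062, 197.61965942382812), (17.012699127197266, 44.71559143066406), 73.7852783203125)
all ((499.8269958496094, 203.053955078125), (34.26936340332031, 92.93208312988281), 71.42169189453125) [[450.3232 201.6163]
 [538.4125 172.0081]
 [549.3307 204.4916]
 [461.2415 234.0998]]
0.45 0.2007 0.2017 0.2012
0.458 0.1994 0.2341 0.2167
0.466 0.1994 0.2335 0.2164
0.474 0.1991 0.2276 0.2134
0.482 0.199 0.2248 0.2119
0.49 0.1982 0.2201 0.2092
0.498 0.1964 0.2148 0.2056
0.506 0.1943 0.2122 0.2033
0.514 0.192 0.2087 0.2004
0.522 0.1884 0.2072 0.1978
0.53 0.1864 0.2042 0.1953
0.538 0.1842 0.2024 0.1933
0.546 0.1844 0.2 0.1922
[[-0.0007 -0.9095  0.4157]
 [-0.0018  0.4157  0.9095]
 [-1.     -0.0001 -0.002 ]]
[0.58   0.4391 0.1198] [ 0.4056  0.3116 -0.0025] [ 0.4878  0.1363 -0.0007] [ 0.3576  0.4495 -0.0005] [ 0.3623  0.306  -0.0009]
[ 0.4897  0.1795 -0.    ]
```

Findings:
- **Big clip:** the pin is at about (0.501, 0.204), with yaw about -16° and top at z≈0.03. The squeeze point is at about (0.472, 0.212).
- **Card:** the mid-plane edge is at about (0.5945, 0.412), and card x points at yaw 117.4°. The length measures 123 mm and the top 0.12, both as described.

The last joint's range means I should grasp with tool z at yaw -106°, so I'll move over the clip while turning.

Emit:
servo_tool(plan=[[[10,-34,-28],10],[[20,-68,-57],20],[[30,-102,-86],30],[[40,-136,-114],40],[[50,-170,-143],50],[[60,-205,-171],60],[[70,-239,-200],70],[[80,-273,-228],80],[[90,-307,-257],90],[[100,-341,-285],100]], claw=-0.4, force=25)

```text
time: 2.25
ee_pos: [0.4729, 0.2119, 0.1226]
ee_rot: [0.477, 1.517, -0.476]
contact_force: [-0.8, 0.1, 0.8]
opening: 0.695
```

Emit:
servo_tool(plan=[[[0,0,0],10],[[0,0,0],20],[[0,0,0],30],[[0,0,0],40],[[0,0,0],50],[[0,0,0],60],[[0,0,0],71.4],[[0,0,0],71.4],[[0,0,0],71.4]])

```text
time: 3.38
ee_pos: [0.4722, 0.2132, 0.1226]
ee_rot: [1.41, 1.066, -1.409]
contact_force: [-0.4, 0.7, 0.2]
opening: 0.701
```

Run:
```python
from h import *
np.set_printoptions(precision=4,suppress=True)
s=readout.get_state(); print(s['time'],s['joints'],s['ee_pos'],s['opening']); M=R.from_rotvec(s['ee_rot']).as_matrix(); print(M, np.degrees(np.arctan2(M[1,2],M[0,2])))
for n in('side','top'):
    im,d=eyes.get_image(n); cv2.imwrite(f'pics/{n}1.png',im)
im=cv2.imread('pics/top1.png')[230:350,380:520];im2=cv2.imread('pics/side1.png')[230:350,220:360]
cv2.imwrite('pics/c1.png',np.hstack([cv2.resize(im,(400,343),interpolation=2),cv2.resize(im2,(400,343),interpolation=2)]))
```

```text
3.375 [-1.0747  0.3989  0.7226  2.0374 -0.3559  0.8301 -1.9934] [0.4722 0.2132 0.1226] 0.701268824627911
[[ 0.0001  0.9622 -0.2724]
 [ 0.0003 -0.2724 -0.9622]
 [-1.     -0.     -0.0003]] -105.80708276615239
```

View pics/c1.png

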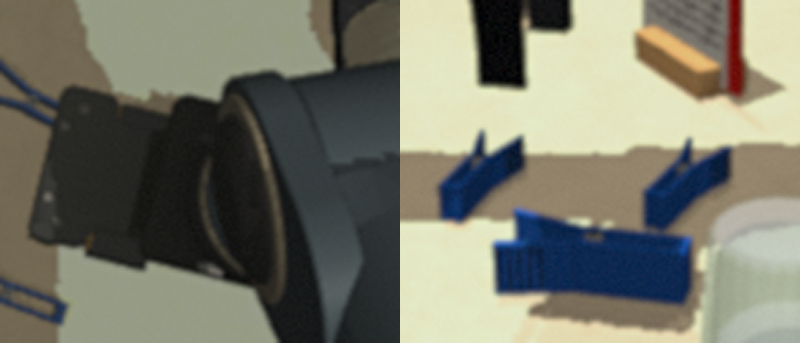

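The arm is at the target over the clip, which is undisturbed (side crop). I'll go down to just above the clip and check.

Emit:
servo_tool(plan=[[[25,0,0],0],[[50,0,0],0],[[70,0,0],0],[[80,0,0],0],[[80,0,0],0]])

```text
time: 4.1
ee_pos: [0.4721, 0.2128, 0.0423]
ee_rot: [1.411, 1.065, -1.412]
contact_force: [-1.3, -1.0, -0.1]
opening: 0.697
```

Run:
```python
from h import *
for n in('side',):
    im,d=eyes.get_image(n); cv2.imwrite(f'pics/{n}2.png',im)
s=readout.get_state();print(s['ee_pos'])
c=cv2.resize(im[240:350,220:360],None,fx=5,fy=5,interpolation=2)
cv2.imwrite('pics/c2.png',c)
```

```text
[0.47259548 0.21293866 0.04281998]
```

View pics/c2.png

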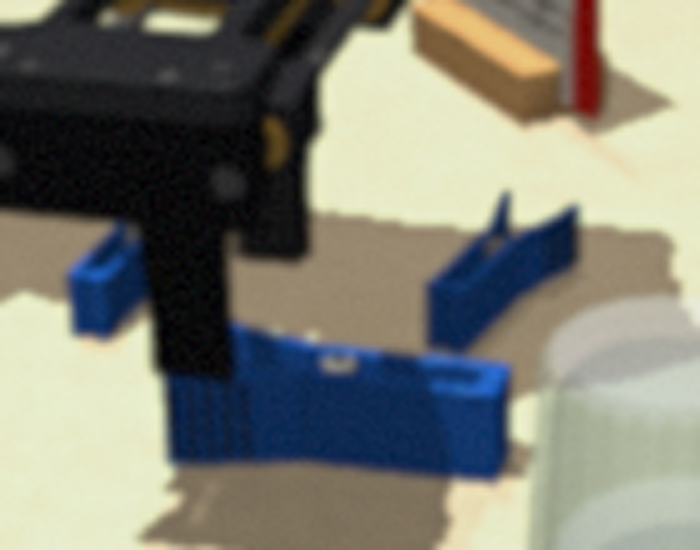

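The fingers straddle the handles and the near finger sits over the grip ribs, so I'll go down and squeeze.

Emit:
servo_tool(plan=[[[15,0,0],0],[[30,0,0],0],[[37,0,0],0],[[37,0,0],0]])

```text
time: 4.65
ee_pos: [0.4718, 0.2126, 0.0048]
ee_rot: [1.41, 1.064, -1.413]
contact_force: [0.2, -0.1, 0.2]
opening: 0.699
```

Emit:
servo_tool(plan=[[[0,0,0],0],[[0,0,0],0],[[0,0,0],0],[[0,0,0],0],[[0,0,0],0],[[0,0,0],0]], claw=1, force=25)

```text
time: 5.4
ee_pos: [0.4723, 0.213, 0.0058]
ee_rot: [1.412, 1.065, -1.411]
contact_force: [-2.2, -0.3, 4.1]
opening: 0.145
```

Run:
```python
from h import *
for n in('side',):
    im,d=eyes.get_image(n); cv2.imwrite(f'pics/{n}3.png',im)
s=readout.get_state();print(s['ee_pos'],s['opening']*87,s['contact_force'])
c=cv2.resize(im[240:350,220:360],None,fx=5,fy=5,interpolation=2)
cv2.imwrite('pics/c3.png',c)
```

```text
[0.47228799 0.21298264 0.00577754] 12.895179229974032 [-1.5726058   1.3326789   4.17420207]
```

View pics/c3.png

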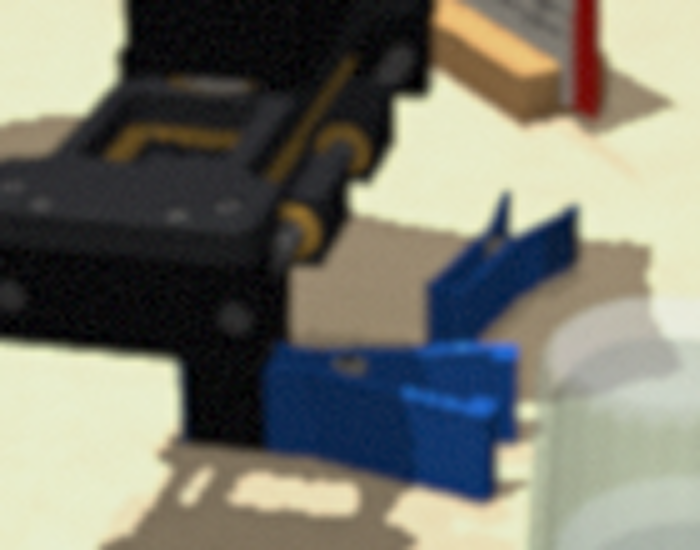

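Opening is 13–14 mm and the jaws gape. I'll lift.

Emit:
servo_tool(plan=[[[-15,0,0],0],[[-40,0,0],0],[[-70,0,0],0],[[-100,0,0],0],[[-120,0,0],0],[[-120,0,0],0],[[-120,0,0],0]])

```text
time: 6.32
ee_pos: [0.4716, 0.2129, 0.1251]
ee_rot: [1.411, 1.065, -1.412]
contact_force: [0.3, -0.3, -0.9]
opening: 0.147
```

Run:
```python
from h import *
for n in('top','side',):
    im,d=eyes.get_image(n); cv2.imwrite(f'pics/{n}4.png',im); np.save(f'{n}_i4.npy',im); np.save(f'{n}_d4.npy',d)
    for l in ('clip_pin','clip_mouth','clip_grip'): print(n,l,[(round(r['conf'],2),[round(r['centre'][0]*640,1),round(r['centre'][1]*480,1)]) for r in finder.tip_of(n,l)][:5])
s=readout.get_state();print(s['ee_pos'],s['opening']*87,s['contact_force'])
for l in ('green_mug','glass'):
    r=finder.find_in('top',l); print(l,(np.array(r[0]['rect'])*[640,480,640,480]).round(0) if r else r)
print('mug top', [px2z('top',u,v,.107).round(3) for u,v in ((317,180),(375,187),(340,155),(340,205))])
cv2.imwrite('pics/c4.png',cv2.resize(im[180:340,200:400],None,fx=4,fy=3.7,interpolation=2))
```

```text
top clip_pin [(0.65, [390.8, 264.7]), (0.56, [384.3, 333.4])]
top clip_mouth [(0.71, [401.0, 338.7]), (0.64, [408.5, 275.9]), (0.61, [462.7, 261.1])]
top clip_grip [(0.66, [377.9, 261.2]), (0.6, [368.1, 327.4])]
side clip_pin [(0.81, [317.2, 292.6]), (0.75, [245.8, 287.3]), (0.57, [286.7, 240.4])]
side clip_mouth [(0.91, [238.2, 302.4]), (0.85, [309.7, 301.2]), (0.71, [322.6, 244.6])]
side clip_grip [(0.83, [254.8, 283.2]), (0.71, [264.0, 241.4]), (0.58, [326.0, 286.6])]
[0.47218132 0.21277446 0.12519902] 12.552755764236258 [ 0.25473989  0.59439582 -1.8748102 ]
green_mug [316. 155. 379. 207.]
glass [402. 133. 447. 185.]
mug top [array([0.679, 0.412, 0.107]), array([0.666, 0.319, 0.107]), array([0.72 , 0.374, 0.107]), array([0.637, 0.375, 0.107])]
```

View pics/c4.png

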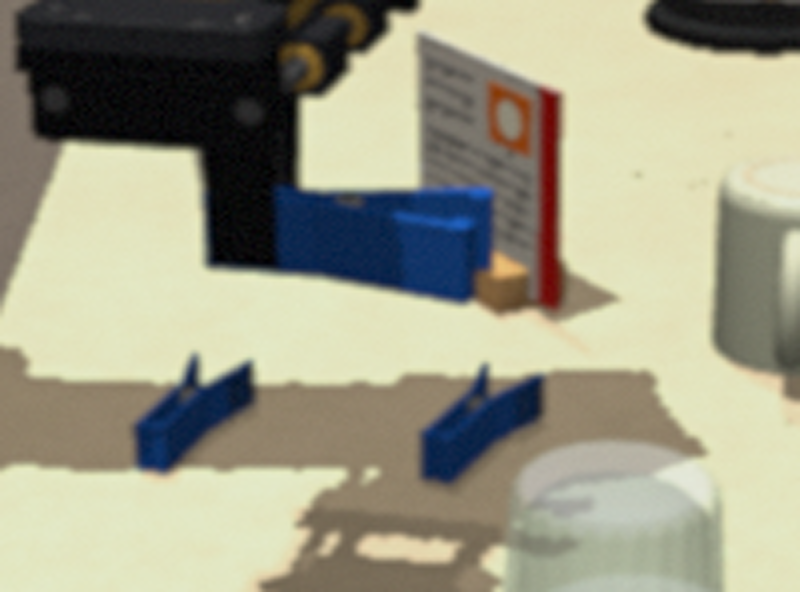

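View pics/top4.png

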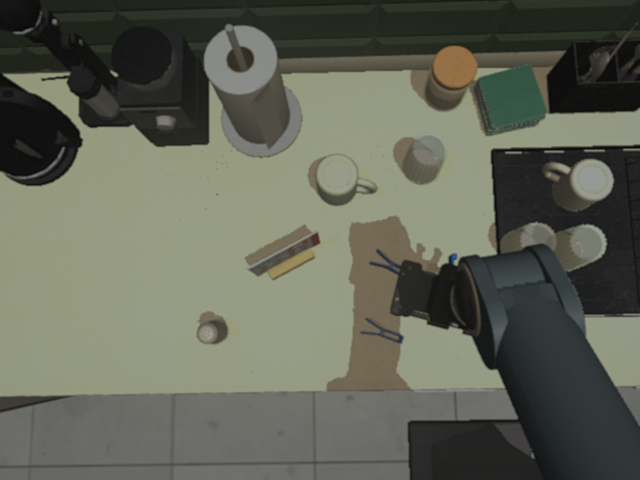

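The clip is lifted level and open. The mug is close to where the fingers will end up, so I'll measure its clearance and the clip's pose in the hand.

Run:
```python
from h import *
np.set_printoptions(precision=4,suppress=True)
def P(n,r,d):
    u0,v0,u1,v1=r
    return np.array([px2d(n,u,v,d[v,u]) for v in range(v0,v1) for u in range(u0,u1) if d[v,u]>0])
dt=np.load('top_d0.npy');ds=np.load('side_d0.npy')
for n,r,d in (('top',(310,148,385,212),dt),('side',(375,215,428,290),ds)):
    p=P(n,r,d);p=p[(p[:,2]>.02)&(p[:,0]>.6)&(p[:,0]<.75)&(p[:,1]>.28)&(p[:,1]<.45)]
    print(n,len(p),p.min(0),p.max(0),np.percentile(p[:,2],[50,98]))
    for lo,hi in((.02,.05),(.05,.075),(.075,.12)):
        q=p[(p[:,2]>lo)&(p[:,2]<hi)]
        if len(q): 
            print(lo,len(q),q.min(0),q.max(0))
    # distance from card mid-plane line through edge, along normal, and along card x
    e=np.array([.5947,.412]);x=np.array([-.4592,.8883]);nn=np.array([.8883,.4592])
    a=(p[:,:2]-e)@x;b=(p[:,:2]-e)@nn
    for lo in np.arange(-.11,.02,.01):
        k=(a>=lo)&(a<lo+.01)
        if k.any(): print('  along',lo.round(3),'min normal',b[k].min().round(4),'zmax',p[k,2].max().round(3), 'min normal for z>.055',(b[k&(p[:,2]>.055)].min().round(4) if (k&(p[:,2]>.055)).any() else None))
# clip in hand now: side view points
im=np.load('side_i4.npy').astype(int);d=np.load('side_d4.npy')
blue=(im[:,:,0]>im[:,:,2]+45)&(im[:,:,0]>im[:,:,1]+25);blue[265:]=0
v,u=np.where(blue);p=np.array([px2d('side',a,b,d[b,a]) for a,b in zip(u,v) if d[b,a]>0])
print('clip side',len(p),p.min(0),p.max(0))
t=np.array([.4719,.2129]);cx=np.array([.9622,-.2724]);cy=-np.array([-.2724,-.9622])
a=(p[:,:2]-t)@cx;b=(p[:,:2]-t)@cy
for lo in np.arange(0,.09,.008):
    k=(a>=lo)&(a<lo+.008)
    if k.any(): print('fwd',lo.round(3),'y',b[k].min().round(4),b[k].max().round(4),'z',p[k,2].min().round(4),p[k,2].max().round(4),k.sum())
print(np.percentile(a,[1,99,100]))
```

```text
top 1958 [0.6596 0.3113 0.0201] [0.7302 0.4146 0.0901] [0.084  0.0885]
0.02 249 [0.6598 0.3113 0.0201] [0.6917 0.4146 0.0497]
0.05 268 [0.6596 0.3116 0.05  ] [0.6912 0.4143 0.0749]
0.075 1441 [0.6598 0.333  0.0751] [0.7302 0.4141 0.0901]
  along -0.11 min normal 0.0377 zmax 0.089 min normal for z>.055 0.0385
  along -0.1 min normal 0.0423 zmax 0.09 min normal for z>.055 0.0423
  along -0.09 min normal 0.0395 zmax 0.089 min normal for z>.055 0.0398
  along -0.08 min normal 0.0384 zmax 0.089 min normal for z>.055 0.0384
  along -0.07 min normal 0.0396 zmax 0.089 min normal for z>.055 0.0397
  along -0.06 min normal 0.0424 zmax 0.09 min normal for z>.055 0.0435
  along -0.05 min normal 0.051 zmax 0.089 min normal for z>.055 0.051
  along -0.04 min normal 0.0705 zmax 0.079 min normal for z>.055 0.0715
side 1935 [0.6611 0.3105 0.0201] [0.7326 0.4114 0.0865] [0.0632 0.0856]
0.02 657 [0.6611 0.3105 0.0201] [0.7326 0.3848 0.0499]
0.05 636 [0.6612 0.3128 0.0501] [0.7309 0.3869 0.0749]
0.075 642 [0.6614 0.3426 0.075 ] [0.7317 0.4114 0.0865]
  along -0.11 min normal 0.0389 zmax 0.086 min normal
[... 291 characters left out ...]
 z>.055 0.0409
  along -0.06 min normal 0.0441 zmax 0.086 min normal for z>.055 0.0441
  along -0.05 min normal 0.0606 zmax 0.085 min normal for z>.055 0.0606
clip side 1267 [0.4794 0.1712 0.0397] [0.5665 0.5002 0.1488]
fwd 0.0 y 0.0033 0.292 z 0.0422 0.1478 4
fwd 0.008 y -0.0147 0.2834 z 0.046 0.1483 108
fwd 0.016 y -0.0086 0.2765 z 0.049 0.1483 123
fwd 0.024 y -0.0104 0.0049 z 0.1213 0.1485 108
fwd 0.032 y -0.0125 0.0095 z 0.1222 0.148 113
fwd 0.04 y -0.015 0.0113 z 0.1215 0.1485 138
fwd 0.048 y -0.0166 0.0132 z 0.1212 0.1484 150
fwd 0.056 y -0.0186 0.0158 z 0.1208 0.1488 174
fwd 0.064 y -0.0217 0.0177 z 0.1203 0.1486 153
fwd 0.072 y -0.022 0.0184 z 0.1202 0.1488 194
[0.0099 0.0783 0.079 ]
```

Mug clearance from the card plane is at least 38 mm, against a finger half-width of about 22 mm, so it is fine. In the hand, the pin is 31 mm ahead of the TCP and 9.5 mm above it, so the mouth is about 75 mm ahead. Next I'll turn the clip and carry it to a spot in front of the red edge.

Emit:
servo_tool(plan=[[[-10,0,0],-10.5],[[-20,0,0],-21],[[-30,0,0],-31.5],[[-30,0,0],-42],[[-30,10,-12],-52.5],[[-30,20,-25],-63],[[-30,32,-38],-73.5],[[-30,44,-53],-84],[[-30,56,-68],-94.5],[[-30,65,-78],-105]])

```text
time: 8.07
ee_pos: [0.5568, 0.2705, 0.1553]
ee_rot: [0.008, 1.571, -0.008]
contact_force: [-0.1, -0.1, -0.9]
opening: 0.149
```

```bash
cat > go.py <<'E'
from h import *
import sys
s=readout.get_state();M=R.from_rotvec(s['ee_rot']).as_matrix()
print(s['time'],s['ee_pos'].round(4),'yaw',np.degrees(np.arctan2(M[1,2],M[0,2])).round(2),'q7',s['joints'][6].round(2),s['opening']*87)
t=np.array(list(map(float,sys.argv[1:4])))
print('shift mm',(1000*M.T@(t-s['ee_pos'])).round(1))
E
python3 go.py .638 .3276 .155
```

```text
8.075 [0.5568 0.2705 0.1553] yaw -0.61 q7 -0.39 12.926394534696962
shift mm [ 0.3 57.9 80.6]
```

Emit:
servo_tool(plan=[[[0,12,16],-9],[[0,26,36],-18],[[0,42,58],-28],[[0,53,74],-28],[[0,58,80],-28],[[0,58,80],-28],[[0,58,80],-28]])

```text
time: 8.95
ee_pos: [0.6366, 0.3262, 0.1555]
ee_rot: [-0.37, 1.54, 0.369]
contact_force: [-0.6, -0.3, -0.2]
opening: 0.147
```

```bash
python3 go.py .638 .3276 .064
```

```text
8.95 [0.6366 0.3262 0.1555] yaw 27.02 q7 0.03 12.82077465872539
shift mm [91.5  0.6  2. ]
```

Emit:
servo_tool(plan=[[[20,0,1],-0.3],[[45,0,2],-0.3],[[70,0,2],-0.3],[[85,0,2],-0.3],[[91,0,2],-0.3],[[91,0,2],-0.3],[[91,0,2],-0.3]])

```text
time: 9.82
ee_pos: [0.6396, 0.3279, 0.0656]
ee_rot: [-0.373, 1.536, 0.374]
contact_force: [-0.1, 0.1, -0.7]
opening: 0.144
```

```bash
python3 go.py .620 .3631 .064
python3 - <<'E'
from h import *
for n in('top','side'):
    im,d=eyes.get_image(n); np.save(f'{n}_i5.npy',im); np.save(f'{n}_d5.npy',d)
    cv2.imwrite(f'pics/{n}5.png',cv2.resize(im[130:300,230:430] if n=='top' else im[130:300,260:460],None,fx=4,fy=3.5,interpolation=2))
E
```

```text
9.825 [0.6396 0.3279 0.0656] yaw 27.33 q7 0.05 12.517839305399232
shift mm [ 1.6 40.3 -1.3]
```

View pics/top5.png

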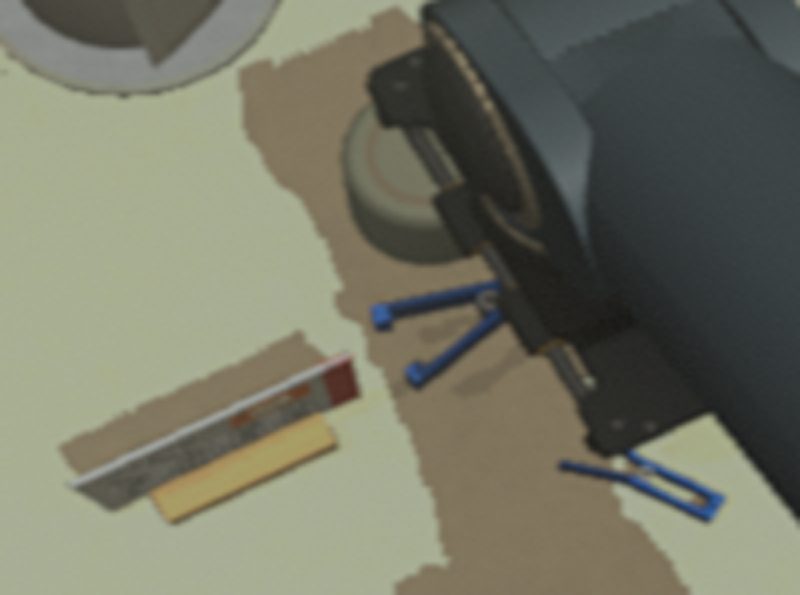

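View pics/side5.png

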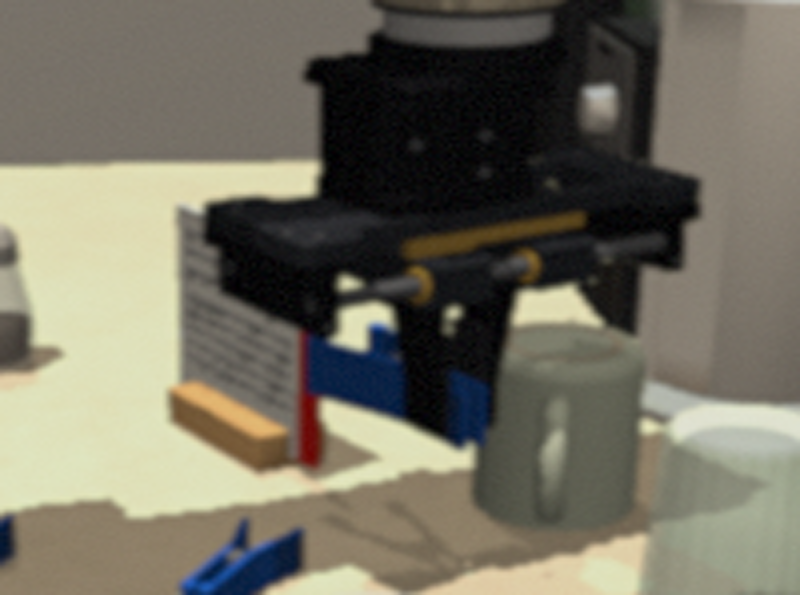

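The jaws gape in front of the edge, with the lips at about (325,220) and (335,237) in the top image. I'll measure the lips against the card in that same view.

```bash
cat > lips.py <<'E'
from h import *
import sys
k=sys.argv[1]
im=np.load(f'top_i{k}.npy').astype(int);d=np.load(f'top_d{k}.npy')
e=np.array([.5940,.4115]);x=np.array([-.4592,.8883]);nn=np.array([.8883,.4592])  # nn is -card y
e=np.array([.5932,.4112])+.0015*nn  # top-view frame
m=(im[:,:,0]>im[:,:,2]+30)&(im[:,:,0]>im[:,:,1]+10); m[:195]=0;m[245:]=0;m[:,:310]=0;m[:,362:]=0
v,u=np.where(m);p=np.array([px2d('top',a,b,d[b,a]) for a,b in zip(u,v) if d[b,a]>0])
p=p[(p[:,2]>.072)&(p[:,2]<.105)]
a=(p[:,:2]-e)@x*1000;b=(p[:,:2]-e)@nn*1000
print(len(p),'z',np.percentile(p[:,2],[5,50,95]).round(4),'tip max',np.sort(a)[-4:].round(1))
for lo in range(int(a.min()),int(a.max())+1,5):
    q=(a>=lo)&(a<lo+5)
    if q.any():
        bb=np.sort(b[q]); g=np.argmax(np.diff(bb)) if len(bb)>1 else 0
        print(lo,'R',bb[0].round(1),'..',bb[g].round(1),' L',bb[min(g+1,len(bb)-1)].round(1),'..',bb[-1].round(1),'n',len(bb),'outer mid',((bb[0]+bb[-1])/2).round(1),'zmed',np.median(p[q,2]).round(4))
# card same frame
P=np.array([px2d('top',uu,vv,d[vv,uu]) for vv in range(225,285) for uu in range(240,326) if d[vv,uu]>0 and not m[vv,uu]])
c=P[(P[:,2]>.07)&(P[:,2]<.115)]; a=(c[:,:2]-e)@x*1000;b=(c[:,:2]-e)@nn*1000
q=(b<5)&(b>-6)&(a<130); print('card face b',np.median(b[q]).round(2),'edge a',np.percentile(a[q],1).round(1))
s=readout.get_state()['ee_pos'];print('tcp a,b',((s[:2]-e)@x*1000).round(1),((s[:2]-e)@nn*1000).round(1),s[2].round(4))
E
python3 lips.py 5
```

```text
128 z [0.0841 0.0889 0.0919] tip max [-18.4 -18.3 -18.2 -17.8]
-69 R 4.5 .. 6.4  L 7.3 .. 7.3 n 6 outer mid 5.9 zmed 0.0888
-64 R -8.4 .. -6.0  L 6.6 .. 8.2 n 10 outer mid -0.1 zmed 0.0888
-59 R -9.7 .. -7.2  L 6.7 .. 9.5 n 11 outer mid -0.1 zmed 0.0885
-54 R -11.1 .. -9.9  L 8.9 .. 11.2 n 10 outer mid 0.0 zmed 0.0883
-49 R -13.2 .. -11.7  L 10.7 .. 12.0 n 9 outer mid -0.6 zmed 0.0909
-44 R -13.1 .. -10.9  L 11.7 .. 12.9 n 9 outer mid -0.1 zmed 0.0885
-39 R -14.8 .. -12.8  L 12.7 .. 14.3 n 9 outer mid -0.3 zmed 0.0902
-34 R -16.8 .. -14.6  L 15.0 .. 16.8 n 9 outer mid -0.0 zmed 0.0898
-29 R -17.8 .. -14.6  L 14.4 .. 18.3 n 12 outer mid 0.2 zmed 0.0886
-24 R -19.1 .. -12.0  L 11.7 .. 20.0 n 33 outer mid 0.4 zmed 0.0893
-19 R -16.8 .. -12.9  L 13.7 .. 18.1 n 9 outer mid 0.7 zmed 0.0864
card face b -1.69 edge a 0.8
tcp a,b -95.2 1.4 0.0656
```

The mouth is centred to within about 0.5 mm, with a lip gap of about 24 mm. The clip's mid-height is about 0.0745, the tips are 18 mm short of the edge, and the clip is aligned. I'll advance 40 mm straight.

Emit:
servo_tool(plan=[[[0,5,0],0],[[0,12,0],0],[[0,19,0],0],[[0,26,0],0],[[1,32,0],0],[[1,37,0],0],[[1,40,0],0],[[1,40,0],0],[[1,40,0],0],[[1,40,0],0]])

```text
time: 11.18
ee_pos: [0.6208, 0.3628, 0.0636]
ee_rot: [-0.374, 1.538, 0.374]
contact_force: [-0.7, -0.5, 0.2]
opening: 0.144
```

```bash
python3 - <<'E'
from h import *
for n in('top','side'):
    im,d=eyes.get_image(n); np.save(f'{n}_i6.npy',im); np.save(f'{n}_d6.npy',d)
    cv2.imwrite(f'pics/{n}6.png',cv2.resize(im[150:300,230:400] if n=='top' else im[150:300,260:430],None,fx=4,fy=3.9,interpolation=2))
s=readout.get_state();print(s['ee_pos'],s['contact_force'],s['opening']*87,np.abs(s['dq']).max())
E
python3 lips.py 6
```

```text
[0.62070663 0.36291108 0.06353711] [ 0.0282475  -0.44967628 -0.26054955] 12.657483309392108 0.0018529907911297334
64 z [0.0838 0.087  0.0899] tip max [6.3 6.9 7.4 7.8]
-27 R 5.9 .. 5.9  L 6.1 .. 6.1 n 2 outer mid 6.0 zmed 0.0887
-22 R -10.0 .. -6.9  L 6.0 .. 8.4 n 12 outer mid -0.8 zmed 0.0869
-17 R -11.4 .. -8.5  L 7.5 .. 10.0 n 11 outer mid -0.7 zmed 0.0863
-12 R -12.8 .. -10.7  L 9.3 .. 11.0 n 9 outer mid -0.9 zmed 0.087
-7 R -13.4 .. -12.0  L 10.4 .. 12.0 n 9 outer mid -0.7 zmed 0.088
-2 R -15.2 .. -13.5  L 12.4 .. 14.1 n 10 outer mid -0.6 zmed 0.0867
3 R -16.0 .. -12.9  L 13.2 .. 14.3 n 10 outer mid -0.9 zmed 0.0872
card face b -1.73 edge a 1.2
tcp a,b -55.5 0.8 0.0635
```

View pics/top6.png

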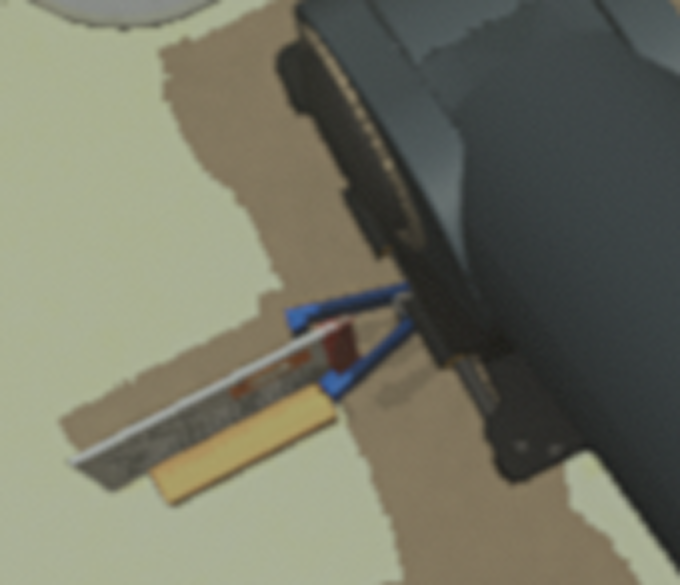

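View pics/side6.png

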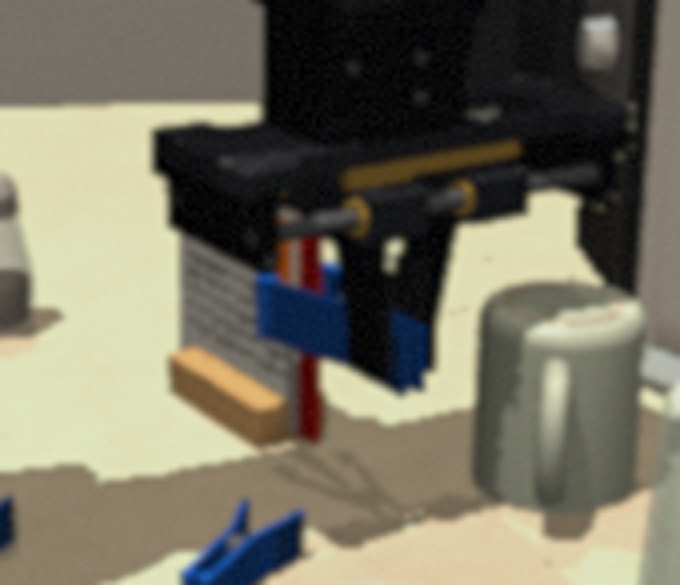

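The lips are about 18 mm past the edge and within 1 mm of the mid-plane. The card hasn't moved (face offset -1.73 mm, before -1.69 mm), there is no contact force, and the arm is at rest. I'm handing in.

```bash
python3 -c "
from h import *
print(manip.hand_in())"
```

```text
the job is handed in; nothing more can be done
None
```

The job is handed in after about 11 s of robot time. I squeezed the largest blue clip fully open at 25 N, lifted it level and turned it about 133°. I then advanced it straight onto the card's red edge, and the arm is still squeezing and holding it there.

**Last checks:**
- **Position:** the mouth is about 18 mm past the edge and about 0.7 mm off the card's mid-plane. The clip's middle is about 0.073 m up, against 0.071 m half-way up the card.
- **Contact:** jaw clearance to the card is about 10 mm on each side, and the wrist force is near zero.
- **Disturbance:** the card had not moved, and neither the mug, the glass nor the salt shaker was touched.

**Disagreements:**
- **Camera offset:** the two cameras placed the card plane about 2 mm apart. I centred the clip using the top view alone, so that difference cancels out.
- **Depth of the lips:** in the last top picture my mask cut off the lip tips. The 18 mm comes from the measurement before the last advance plus the 40 mm travelled, and the picture is consistent with it.

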